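Fetch the grill basket from its hook and unclip it

TASK

Lift the small steel grill basket up and off its hook on the rail and set it down gently, upright and flat, inside the blue tray, with its clip still closed, and let go of it. Then press the basket's red thumb tab well down so that the clip is open, and move the gripper clear. Don't drop the basket, and leave the turner hanging and the grill press, tongs and pepper grinder where they are.

Things in the scene. Friction and masses are not known exactly. Their poses are not given: they have to be found in the camera images.
- basket: Small lidded steel wire grill basket, 0.4 kg: a closed box 90 (x) by 130 (y) by 74 mm high (treat as solid), handle on the lid. Origin: centre of its underside; z up; -x is the side with the red clip tab, facing the robot at the start. At the start it hangs plumb from either hook of the rail, the rod through its handle slot, rod axis 115 mm above the underside; 29 mm of the slot is free below the rod.
- basket_eye (a point): Grip point: middle of the basket's handle, 102 mm above the underside; axes as the basket's. The handle is a flat upright steel plate in the y-z plane, 36 mm wide (y), 8 thick (x), reaching 128 above the underside, with a slot through it along x: 22 wide, floor 82 and roof (inverted V) 119 above the underside. Grip it across the 36 from above, fingers either side of handle and hook rod.
- latch_tab (a point): On top of the clip's red thumb tab, 30 mm from its hinge. The tab is 40 mm long, 30 wide (y), 4 thick; the hinge runs along the basket's y, 51 out on the -x side of its centre, 60 above its underside. Closed, the tab rises outwards (-x) at 25 degrees above level; pressed down from above it swings to below level.
- latch (a joint): Angle of the clip, rad: 0 closed, grows as the tab is pressed down, end stop 1.1; from 0.6 on the clip is open. It starts between 0 and 0.1. It has only friction (about 1 N at the tab) and stays where it is left.
- rail: Fixed hook rail: bar of 16 mm diameter along y, axis 280 high, posts at y = -240, +240. Origin on the ledge under the bar's middle; -x points to the robot. Hooks at y = -110 and +110: 8 diameter rod, axis 280 high, runs out along -x; its upturned tip ends 98 out, top 16 above the rod's axis. Items hang 50 to 60 out; raise one 12 to 28 mm (20 is best), then draw it off along -x.
- tray: Blue rectangular tray that does not move, 170 (x) by 220 (y) by 16 mm high, walls and floor 5 mm thick. Origin: centre of its underside. On the left or on the right of the ledge.
- tray_in (a point): Centre of the tray's inner floor, axes as the tray's, z up.
- turner: Black nylon turner 260 mm long hanging from the other hook; blade 75 wide (y) at the bottom, thin in x. Origin: centre of the blade's lower edge, 33 mm above the ledge. Leave it hanging.
- press: Cast aluminium grill press, 110 by 170 mm plate with a wooden handle, 70 mm high, lying in front of the rail on the side away from the tray. Origin: centre of its underside. Leave it.
- tongs: Stainless tongs, 240 mm long, 22 mm high, lying on the right of the ledge. Origin: middle, underside. Leave them.
- grinder: Glass pepper grinder, 54 mm diameter, 145 mm high, standing on the left of the ledge. Origin: centre of its foot. Leave it.
There are look-alikes about, which are no part of the job. Of the things like the basket, leave any that is pink or purple; of the rest the larger one is meant.

How it is judged (in metres and radians):
On the way, in this order (a step that is already met when the one before it is completed fails the run):
1. the basket, held by the gripper and with its clip closed, is up and off its hook (x of basket in the frame of rail below -0.115 m and contact force between the fingers and basket above 0.3 N and height (world z) of basket above 0.05 m and value of joint latch below 0.35 rad), for 0.1 s.
2. the basket stands flat on the tray's floor, let go, with its clip still closed (horizontal distance between basket and tray_in below 0.08 m and z of basket in the frame of tray_in between -0.006 and 0.006 m and angle between basket's own z axis and vertical below 0.07 rad and contact force between the fingers and basket below 0.1 N and linear speed of basket below 0.03 m/s and value of joint latch below 0.35 rad), for 0.2 s.
At the end, for the whole second after the job is handed in: The basket stands upright (within 0.07 rad) at rest flat on the tray's inner floor (underside within 6 mm of it, centre within 80 mm of the tray's centre), its clip is open (latch above 0.6 rad), and the turner still hangs on its hook (horizontal distance between basket and tray_in below 0.08 m and z of basket in the frame of tray_in between -0.006 and 0.006 m and angle between basket's own z axis and vertical below 0.07 rad and value of joint latch above 0.6 rad and linear speed of basket below 0.02 m/s and x of turner in the frame of rail above -0.1 m); the robot touches nothing.
It fails at once if the turner was disturbed (moved more than 40 mm) (distance of turner from where it was at the start of the episode above 0.04 m).
It fails at once if the grill press was disturbed (moved more than 30 mm) (distance of press from where it was at the start of the episode above 0.03 m).
It fails at once if the pair of tongs was disturbed (moved more than 30 mm) (distance of tongs from where it was at the start of the episode above 0.03 m).
It fails at once if the pepper grinder was disturbed (moved more than 30 mm) (distance of grinder from where it was at the start of the episode above 0.03 m).
It fails at once if the basket was dropped or thrown (moving over 0.45 m/s out of the fingers, a fall of about 10 mm) (linear speed of basket above 0.45 m/s and contact force between the fingers and basket below 0.05 N).
It also fails if it takes over 54 s, if anything falls off the work surface, if the arm or the gripper's body presses on something with over 40 N, if the wrist force passes 120 N, or if a joint passes its speed limit or range.

ROBOT

A 6-joint arm with a two-finger parallel gripper is mounted at the origin on the work surface. World frame = base frame: x ahead of the robot, y to its left, z up, the work surface at z = 0. Lengths are in mm, angles in rad, forces in N, time in s.
With the tool pointing down it reaches from about 300 to 875 mm from the base axis. Payload 4.2 kg.
Tool frame: the origin (TCP) lies between the finger pads; the fingertips stand nose_length ahead of it and the grasp point (between the pads) lies 3 mm ahead of it (nose_length is the distance from the TCP to the fingertips, in mm); z points along the fingers, y is the direction in which the jaws open and shut (so a half turn about z gives the same grasp; the last joint's range is limited). The gripper opens to 85 mm and grips with 20 to 120 N. Pads are 22 mm wide; open, the fingers measure 114 mm over their backs; the gripper's body (76 mm by 85 mm) begins 54 mm behind the grasp point. The pads swing forward as they close: fully open they stand 13 mm farther back than shut.
Start: joints at [1.319, 0.32, 1.565, -0, 1.257, -0.02], TCP at [132.095, 559.634, 253.338] pointing down, gripper open.
Joint ranges: [-3.11, 3.11], [-0.84, 2.01], [0.21, 2.61], [-1.34, 4.49], [0.05, 2.63], [-2.56, 2.56]. Speed limits (rad/s): [2.57, 2.57, 3.14, 3.14, 3.14, 3.14].

INTERFACE

Orientations are given as a unit quaternion [x, y, z, w].
In Python, from bench import * gives the robot as it stands.
- The arm moves only by the tool apply_moves, never from a script. Its argument "deltas" is text: rows parted by semicolons, each of 6 numbers parted by spaces: the shift along the tool's x, y, z as a fraction of full scale, then the turn, a rotation vector about the tool's x, y, z as a fraction of full scale. A call has 1 to 20 rows; each row is the pose to reach, as a shift and turn from the pose commanded when the call began, along the tool's axes at that moment, turning the shorter way round; what a row does not reach only later rows make up. Full scale, the value 1, is 0.3 m for a shift and 2 pi rad for a turn. A row lasts 1/12 s, in which the tool goes at most 41.7 mm and 7.16 degrees, less where a joint would pass 70% of its speed; a pose out of reach is approached as far as the arm can. A call with a number of a shift or a turn outside -1 to 1 is refused whole. A call with a gripper value outside its range is refused whole. "jaw" is the opening, from -1 (shut) to 1 (fully open), so that 0 is half open, set as the call begins (left out, the last holds). The fingers move at their own pace and stop on an object; "grip_force" is the grip in N (left out, the last holds). Time passes only in rows, so rows that repeat a pose let the fingers close. It gives the time, the measured TCP pose, the force and the opening at its end, in the units of the state.
- get_obs(): the state, without advancing time (a new reading comes with each control period).
- capture(name): name is "scene" or "side" or "wrist"; returns the picture (400x640x3 uint8, blue, green, red); there is no depth.
- camera_model(name): a dict with "vfov" (degrees; the focal length in pixels is half the picture's height over the tangent of half this angle, whatever the lens; pixels are square), "cx", "cy" (the principal point, pixels), "extrinsics" (4x4, takes a point from world to camera coordinates). Camera axes: x right, y up, looking along -z (the intrinsics and any distortion apply to the point x, -y, -z); pixel columns grow to the right and rows downward; lengths in mm; the calibration is good to about 2 mm. A picture is of the moment at which its call begins: read the wrist's pose just before it. camera_model takes no time and is no camera call; for the wrist camera it gives the pose at the moment of the call.
- sign_off(): hands the job in, once; it reports no verdict.
The state is a dict: "t": time; "joint_pos": joint angles; "joint_vel": joint speeds; "joint_efforts": joint torques, N m; "tool_pos": TCP position; "orientation": TCP orientation; "contact_force": force on the tool from outside, world axes, zero at the start; "moment": the same for the moment, N m; "grip_width": finger opening in mm.
Only numpy, scipy, OpenCV 4.12 (cv2) and the standard library are available. Lean on these libraries where they do the work, as an engineer would, in place of code of your own. Each camera call takes 0.05 s, during which the arm holds its last target. There are 200 camera calls.

## Working session

There is one attempt and no reset: what is moved stays moved. The work goes in short steps, Python scripts to look and compute and a tool call to move; the robot and the scene stay as the last step left them, time stands still between calls to the robot, and variables do not carry over. Pictures are saved under pics/ and viewed, about 8 in all and at most 12, crops included, and the job is handed in when it is done.

Besides the shell and the picture viewer there is one more tool, called after ">>>" as name(argument=value, ...) on one line, values as JSON. apply_moves: Moves the arm, as the interface text tells. Shift numbers are shares of 0.3 m and turn numbers shares of 2 pi rad, none past 1 either way. Its arguments: {"type":"object","properties":{"deltas":{"type":"string"},"jaw":{"type":"number"},"grip_force":{"type":"number"}},"required":["deltas"]}

```bash
ls; mkdir -p pics; python3 - <<'E'
from bench import *
import cv2,numpy as np
print(get_obs())
a=capture("scene");b=capture("side");w=capture("wrist")
for n,i in zip(("scene","side","wrist"),(a,b,w)):
    cv2.imwrite(f"pics/{n}0.png",i); m=camera_model(n); print(n,m)
E
```

```text
pics
{'t': 0.0, 'joint_pos': array([ 1.31897428e+00,  3.20297694e-01,  1.56567172e+00, -2.60226366e-05,
        1.25739091e+00, -1.99910823e-02]), 'joint_vel': array([ 9.39969071e-05, -1.14340735e-03, -7.54301494e-04, -2.06261967e-03,
        5.98365568e-04, -8.41090571e-05]), 'joint_efforts': array([-1.05278996e-03, -4.15530396e+01, -2.34156436e+01, -4.04683060e-04,
        8.33772530e-03, -1.62092573e-05]), 'tool_pos': array([132.00545375, 559.19756382, 252.48172828]), 'orientation': array([ 1.15652035e-01,  9.93289397e-01, -8.77365593e-04, -1.07490212e-04]), 'contact_force': array([0.61519752, 0.34529332, 0.21022596]), 'moment': array([ 0.00027008,  0.02945482, -0.0481123 ]), 'grip_width': 85.4474053858635}
scene {'vfov': 50.51793314470394, 'cx': 323.0449670136192, 'cy': 199.318205563485, 'extrinsics': array([[-9.24818596e-01,  3.80220555e-01,  1.19538210e-02,
         5.72734452e+02],
       [-3.12350181e-01, -7.76922339e-01,  5.46652580e-01,
         8.75684395e+01],
       [ 2.17135738e-01,  5.01820694e-01,  8.37274186e-01,
        -1.76670857e+03],
       [ 0.00000000e+00,  0.
[... 240 characters left out ...]
,
       [ 3.20634312e-02, -5.89647293e-01,  8.07024167e-01,
        -1.44092037e+02],
       [-7.36287876e-02,  8.03851979e-01,  5.90254858e-01,
        -1.51456086e+03],
       [ 0.00000000e+00,  0.00000000e+00,  0.00000000e+00,
         1.00000000e+00]])}
wrist {'vfov': 71.19669860589046, 'cx': 316.45188049792614, 'cy': 197.28116818702895, 'extrinsics': array([[ 2.28883708e-01,  9.73452382e-01, -1.64561493e-03,
        -5.73656829e+02],
       [-9.30954027e-01,  2.18396576e-01, -2.92621829e-01,
         4.04321237e+01],
       [-2.84494020e-01,  6.85083612e-02,  9.56226834e-01,
        -3.77957635e+02],
       [ 0.00000000e+00,  0.00000000e+00,  0.00000000e+00,
         1.00000000e+00]])}
```

View pics/scene0.png

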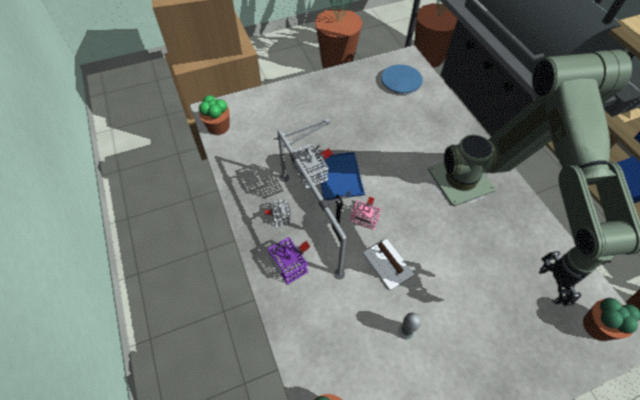

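View pics/side0.png

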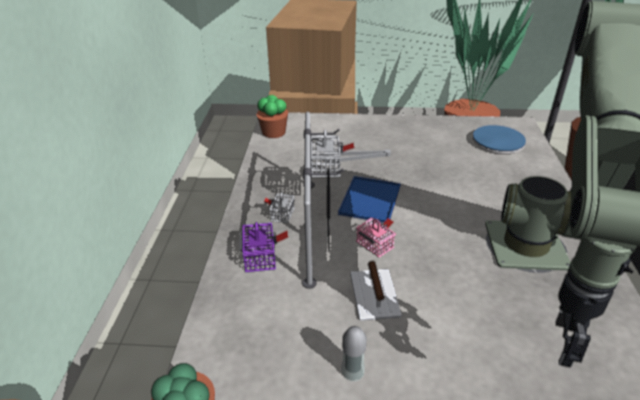

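```bash
cat > h.py <<'E'
from bench import *
import cv2,numpy as np
def ray(m,u,v):
    f=200/np.tan(np.radians(m["vfov"]/2)); E=np.array(m["extrinsics"]); R=E[:3,:3]
    d=R.T@np.array([(u-m["cx"])/f,-(v-m["cy"])/f,-1]); return -R.T@E[:3,3],d/np.linalg.norm(d)
def at(m,u,v,z):
    c,d=ray(m,u,v); return (c+d*(z-c[2])/d[2]).round(1)
def tri(*obs):
    A=np.zeros((3,3));b=np.zeros(3)
    for m,u,v in obs:
        c,d=ray(m,u,v);P=np.eye(3)-np.outer(d,d);A+=P;b+=P@c
    x=np.linalg.solve(A,b); return x.round(1),[round(float(np.linalg.norm((np.eye(3)-np.outer(d,d))@(x-c))),1) for c,d in (ray(*o) for o in obs)]
def proj(m,p):
    f=200/np.tan(np.radians(m["vfov"]/2)); q=(np.array(m["extrinsics"])@np.append(p,1))[:3]
    return np.array([m["cx"]+f*q[0]/-q[2],m["cy"]-f*q[1]/-q[2]])
E
python3 - <<'E'
from h import *
a=cv2.imread("pics/scene0.png");b=cv2.imread("pics/side0.png")
def crop(i,x,y,w,h,n): 
    s=min(800/w,600/h); cv2.imwrite(n,cv2.resize(i[y:y+h,x:x+w],None,fx=s,fy=s,interpolation=cv2.INTER_CUBIC)); print(n,s)
crop(a,240,110,200,150,"pics/sc1.png"); crop(b,240,100,200,150,"pics/si1.png")
S=camera_model("scene");D=camera_model("side")
print(ray(S,320,200)[0],ray(D,320,200)[0])
for n,u,v,z in [("postN",339,276,0),("postF",284,178,0),("topN",343,238,280),("topF",280,133,280)]: print(n,at(S,u,v,z))
for n,u,v,z in [("postN",309,285,0),("topN",308,283,280)]: print(n,at(D,u,v,z))
E
```

```text
pics/sc1.png 4.0
pics/si1.png 4.0
[ 940.64305797  736.83938357 1424.50359752] [ 533.77275318 1182.87555702 1021.6011558 ]
postN [643.1 208.6   0. ]
postF [ 681.2 -274.9    0. ]
topN [640.9 203.7 280. ]
topF [ 679.1 -269.4  280. ]
postN [638.9 204.6   0. ]
topN [612.6 467.3 280. ]
```

View pics/sc1.png

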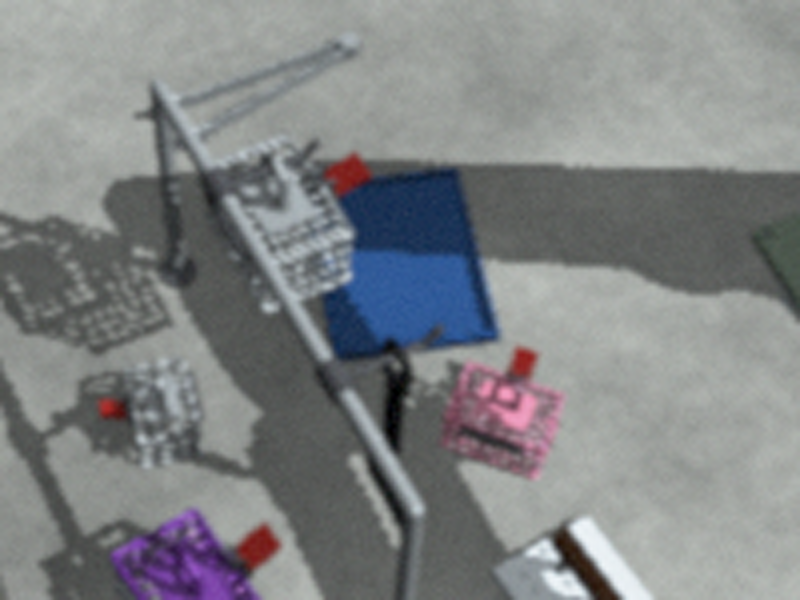

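View pics/si1.png

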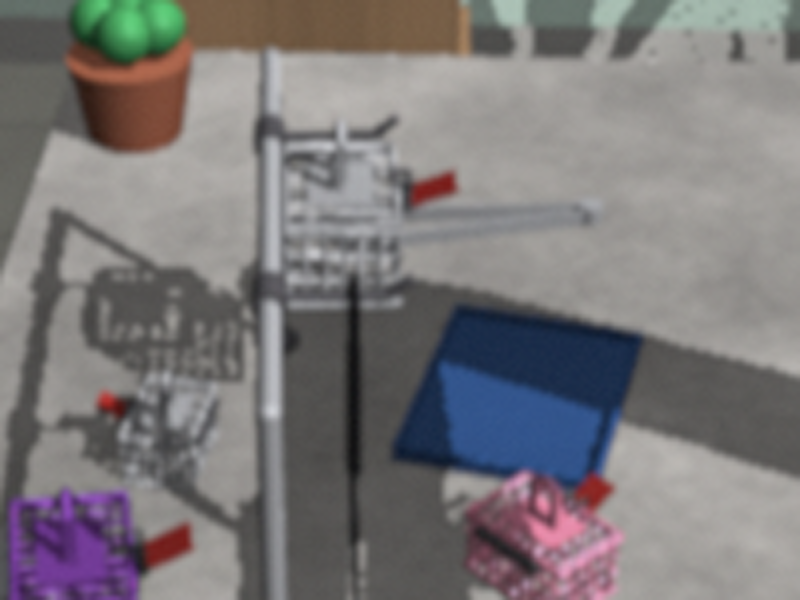

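```bash
python3 - <<'E'
from h import *
S=camera_model("scene");D=camera_model("side")
s=lambda u,v:(S,240+u/4,110+v/4)
d=lambda u,v:(D,240+u/4,100+v/4)
A=lambda o,z:at(*o,z)
print("clampF",A(s(215,185),280),"clampN",A(s(335,377),280), "tri",tri(s(215,185),d(271,130)),tri(s(335,377),d(271,283)))
print("barF",tri(s(155,88),d(270,50)))
print("tipF",tri(s(313,145),d(393,122)))
print("tab mid",tri(s(350,175),d(435,188)))
print("tray s",[A(s(*p),16) for p in((458,170),(497,337),(338,357))])
print("tray d",[A(d(*p),16) for p in((457,307),(643,337),(600,480),(395,457))])
print("tongs",tri(s(350,42),d(592,210)))
print("pink handle",tri(s(505,385),d(540,490)), "pink s corners z40",[A(s(*p),40) for p in((470,365),(562,400),(540,475),(445,445))])
print("turner top/blade",tri(s(395,350),d(353,275)))
print("press",[A((S,*p),10) for p in((386,240),(365,250),(390,288),(412,273))],"grinder",A((S,409,334),0))
E
```

```text
clampF [ 670.1 -151.   280. ] clampN [648.9  69.2 280. ] tri (array([ 668.5, -151. ,  281.9]), [2.3, 2.3]) (array([649.2,  74.2, 291.5]), [2.8, 2.8])
barF (array([ 680.3, -271.4,  287.4]), [3.2, 3.2])
tipF (array([ 576.1, -155.2,  289.1]), [1.7, 1.7])
tab mid (array([ 542.3, -151.4,  235.8]), [0.6, 0.6])
tray s [array([ 359.3, -278.5,   16. ]), array([413. , -68.2,  16. ]), array([ 569.9, -105.5,   16. ])]
tray d [array([ 520.2, -317.7,   16. ]), array([ 357.8, -279.2,   16. ]), array([404.1, -77.2,  16. ]), array([567.5, -97.6,  16. ])]
tongs (array([ 393.1, -496.6,   12.5]), [0.5, 0.5])
pink handle (array([456.6,  24.2,  86.3]), [1.0, 1.0]) pink s corners z40 [array([460.5, -34.6,  40. ]), array([395.2,  34.8,  40. ]), array([451.3, 101. ,  40. ]), array([520.4,  38.3,  40. ])]
turner top/blade (array([595.7,  71.3, 297.2]), [3.6, 3.6])
press [array([423.7, 146.2,  10. ]), array([514.9, 154.2,  10. ]), array([497., 321.,  10.]), array([397.7, 300.2,  10. ])] grinder [509.2 485.6   0. ]
```

```bash
cat >> h.py <<'E'
from scipy.spatial.transform import Rotation as Rn
def rel(target,yaw=None):
    """shift/turn fractions from measured pose; yaw = world yaw of tool y axis from +y"""
    o=get_obs(); R=Rn.from_quat(o["orientation"]); p=o["tool_pos"]
    s=R.inv().apply(np.array(target)-p)/300
    t=np.zeros(3)
    if yaw is not None:
        c,sn=np.cos(yaw),np.sin(yaw)
        G=Rn.from_matrix(np.array([[-c,-sn,0],[-sn,c,0],[0,0,-1]]).T if 0 else np.column_stack([[-c,-sn,0],[-sn,c,0],[0,0,-1]]))
        t=(R.inv()*G).as_rotvec()/(2*np.pi)
    print("t",round(o["t"],2),"pos",p.round(1),"tooly",R.apply([0,1,0]).round(3),"F",o["contact_force"].round(2),"w",round(o["grip_width"],1)); return s.round(4),t.round(4)
E
python3 -c "
from h import *
print(rel((352,340,400)))"
```

```text
t 0.15 pos [132.  559.3 252.7] tooly [ 0.23   0.973 -0.001] F [-0.45 -0.27  0.93] w 85.2
(array([-0.8816, -0.5436, -0.4904]), array([0., 0., 0.]))
```

>>> apply_moves(deltas="0 0 -0.15 0 0 0; 0 0 -0.3 0 0 0; -0.1 -0.06 -0.45 0 0 0; -0.2 -0.12 -0.5 0 0 0; -0.3 -0.18 -0.5 0 0 0; -0.4 -0.24 -0.5 0 0 0; -0.5 -0.3 -0.5 0 0 0; -0.6 -0.36 -0.5 0 0 0; -0.7 -0.42 -0.5 0 0 0; -0.8 -0.5 -0.5 0 0 0; -0.88 -0.55 -0.5 0 0 0; -0.88 -0.55 -0.5 0 0 0", jaw=1)

```text
t: 1.15
tool_pos: [353.8, 335.0, 403.2]
orientation: [0.118, 0.993, -0.001, 0.001]
contact_force: [-0.1, 1.1, 0.5]
grip_width: 85.2
```

```bash
python3 -c "
from h import *
print(rel((520,60,400),0.09)); print(rel((555,-155,400),0.09))"
```

```text
t 1.15 pos [353.8 335.  403.2] tooly [ 0.235  0.972 -0.002] F [-0.1   1.09  0.48] w 85.2
(array([-0.754 , -0.7606,  0.0134]), array([-0.0003,  0.0003, -0.0521]))
t 1.15 pos [353.8 335.  403.2] tooly [ 0.235  0.972 -0.002] F [-0.1   1.09  0.48] w 85.2
(array([-1.036 , -1.4297,  0.0151]), array([-0.0003,  0.0003, -0.0521]))
```

>>> apply_moves(deltas="-0.1 -0.1 0 0 0 -0.01; -0.2 -0.2 0 0 0 -0.02; -0.3 -0.3 0 0 0 -0.03; -0.4 -0.4 0 0 0 -0.04; -0.5 -0.5 0 0 0 -0.052; -0.6 -0.6 0 0 0 -0.052; -0.7 -0.7 0 0 0 -0.052; -0.754 -0.76 0 0 0 -0.052; -0.754 -0.76 0 0 0 -0.052")

```text
t: 1.9
tool_pos: [521.1, 60.8, 402.1]
orientation: [-0.045, 0.999, -0.001, -0.0]
contact_force: [-0.2, -0.3, 0.0]
grip_width: 85.2
```

```bash
python3 -c "
from h import *
print(rel((555,-155,400),0.09))
m=camera_model('wrist');print(ray(m,320,200))"
```

```text
t 1.9 pos [521.1  60.8 402.1] tooly [-0.089  0.996 -0.002] F [-0.18 -0.3   0.04] w 85.2
(array([-0.0483, -0.7265,  0.0086]), array([-0.0003, -0.0001, -0.0001]))
(array([448.81911276,  53.28609896, 521.80360909]), array([ 0.29886733,  0.0374615 , -0.9535591 ]))
```

>>> apply_moves(deltas="-0.005 -0.1 0 0 0 0; -0.01 -0.2 0 0 0 0; -0.02 -0.3 0 0 0 0; -0.02 -0.4 0 0 0 0; -0.03 -0.5 0 0 0 0; -0.04 -0.6 0 0 0 0; -0.05 -0.68 0 0 0 0; -0.05 -0.726 0 0 0 0; -0.05 -0.726 0 0 0 0; -0.05 -0.726 0 0 0 0")

```text
t: 2.73
tool_pos: [554.4, -150.1, 402.9]
orientation: [-0.047, 0.999, 0.001, -0.0]
contact_force: [0.1, 0.5, 0.7]
grip_width: 85.3
```

```bash
python3 -c "
from h import *
m=camera_model('wrist');w=capture('wrist');cv2.imwrite('pics/w1.png',w)
print(rel((614,-155,400),0.09))
import pickle;pickle.dump(m,open('w1.pkl','wb'))"
```

```text
t 2.78 pos [ 554.4 -149.5  403.2] tooly [-0.096  0.995  0.001] F [0.05 0.35 0.03] w 85.2
(array([-0.1961, -0.0372,  0.0105]), array([ 0.0002, -0.    ,  0.0009]))
```

View pics/w1.png

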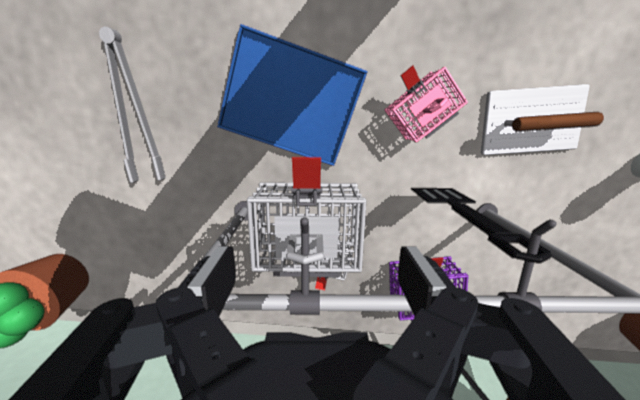

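```bash
python3 -c "
from h import *
import pickle;m=pickle.load(open('w1.pkl','rb'))
w=cv2.imread('pics/w1.png');cv2.imwrite('pics/w1c.png',cv2.resize(w[150:315,215:395],None,fx=3.6,fy=3.6,interpolation=cv2.INTER_CUBIC))
for n,u,v,z in [('clamp',304,302,280),('tip',305,220,296),('barL',232,299,280),('clampN',535,303,280),('tipN',549,223,296),('c',250,198,239),('c',364,198,239),('c',249,270,239),('c',362,270,239),('tray',245,27,16),('tray',367,73,16),('tray',330,164,16),('tray',219,125,16)]: print(n,at(m,u,v,z))
for out in (50,55,60):
  p=np.array([669,-151,293])-out*np.array([.996,.09,0]); print(out,proj(m,p))
"
```

```text
clamp [ 668.9 -153.   280. ]
tip [ 572.6 -159.5  296. ]
barL [ 672.2 -226.5  280. ]
clampN [647.6  83.4 280. ]
tipN [555.1  52.9 296. ]
c [ 575.9 -220.   239. ]
c [564.4 -99.4 239. ]
c [ 663.  -218.8  239. ]
c [650.7 -89.1 239. ]
tray [ 363.7 -283.9   16. ]
tray [412.1 -79.7  16. ]
tray [ 570.4 -124.4   16. ]
tray [ 520.2 -326.1   16. ]
50 [305.17360462 265.80270126]
55 [305.13963332 261.01173801]
60 [305.10527546 256.16625866]
```

View pics/w1c.png

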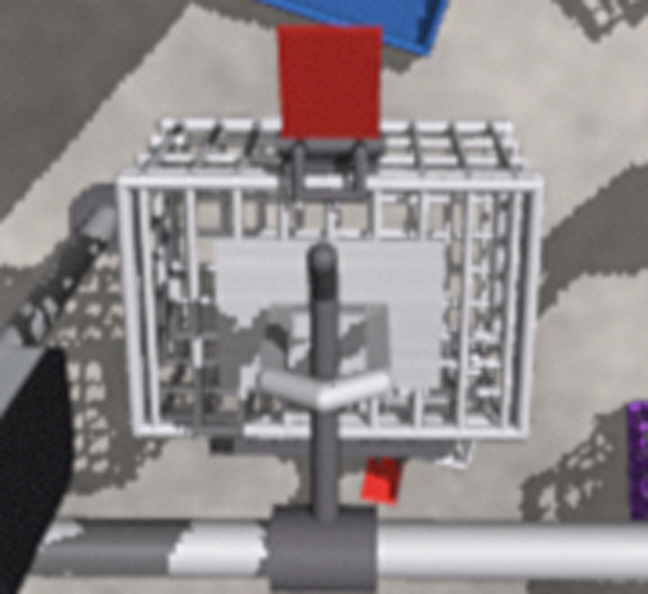

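```bash
python3 -c "
from h import *
print(rel((612,-157,272),0.08))"
```

```text
t 2.78 pos [ 554.4 -149.5  403.2] tooly [-0.096  0.995  0.001] F [0.05 0.35 0.03] w 85.2
(array([-0.1889, -0.0438,  0.4372]), array([ 0.0002, -0.    ,  0.0025]))
```

>>> apply_moves(deltas="-0.05 -0.01 0 0 0 0; -0.1 -0.02 0 0 0 0.002; -0.15 -0.02 0.05 0 0 0.002; -0.189 -0.02 0.1 0 0 0.0025; -0.189 -0.02 0.1 0 0 0.0025; -0.189 -0.02 0.1 0 0 0.0025; -0.189 -0.02 0.1 0 0 0.0025; -0.189 -0.02 0.1 0 0 0.0025")

```text
t: 3.45
tool_pos: [611.1, -151.0, 375.0]
orientation: [-0.04, 0.999, -0.0, 0.001]
contact_force: [0.1, -0.6, 0.2]
grip_width: 85.1
```

```bash
python3 -c "
from h import *
print(rel((612,-157,272),0.08))
m=camera_model('wrist');w=capture('wrist');cv2.imwrite('pics/w2.png',w)
print(rel((612,-157,272),0.08))
for z in (280,293): print(proj(m,(612,-157,z)))
"
```

```text
t 3.45 pos [ 611.1 -151.   375. ] tooly [-0.08   0.997 -0.001] F [ 0.11 -0.63  0.16] w 85.1
(array([-0.0008, -0.02  ,  0.3432]), array([-0.0001,  0.0003, -0.    ]))
t 3.5 pos [ 611.1 -151.2  375. ] tooly [-0.079  0.997 -0.001] F [-0.32 -0.67 -0.05] w 85.3
(array([-0.0007, -0.0194,  0.3432]), array([-0.0001,  0.0004, -0.0001]))
[310.59251847 205.8819863 ]
[310.23558976 211.37653259]
```

View pics/w2.png

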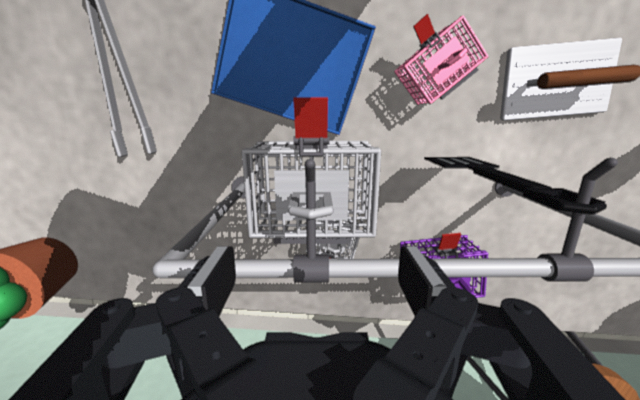

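>>> apply_moves(deltas="-0.006 -0.019 0.05 0 0 0; -0.006 -0.019 0.1 0 0 0; -0.006 -0.019 0.15 0 0 0; -0.006 -0.019 0.2 0 0 0; -0.006 -0.019 0.25 0 0 0; -0.006 -0.019 0.3 0 0 0; -0.006 -0.019 0.33 0 0 0; -0.006 -0.019 0.343 0 0 0; -0.006 -0.019 0.343 0 0 0; -0.006 -0.019 0.343 0 0 0; -0.006 -0.019 0.343 0 0 0")

```text
t: 4.42
tool_pos: [614.2, -157.2, 271.7]
orientation: [-0.04, 0.999, -0.0, 0.001]
contact_force: [0.8, 0.8, -0.7]
grip_width: 85.5
```

```bash
python3 -c "
from h import *
print(rel((613,-157,272),0.08))
w=capture('wrist');cv2.imwrite('pics/w3.png',w)
"
```

```text
t 4.42 pos [ 614.2 -157.2  271.7] tooly [-0.079  0.997 -0.001] F [ 0.75  0.82 -0.65] w 85.5
(array([ 0.0039,  0.0008, -0.0011]), array([-0.0001,  0.0003, -0.0001]))
```

View pics/w3.png

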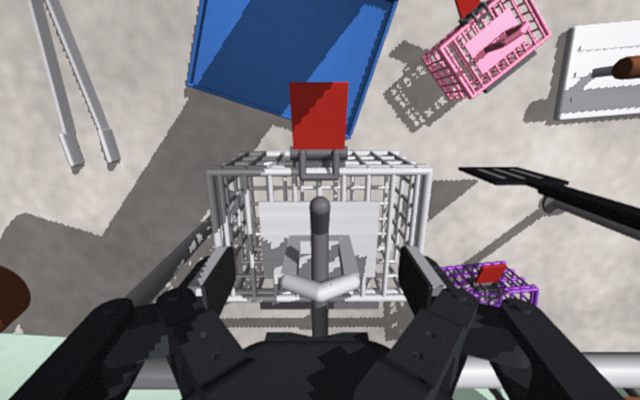

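>>> apply_moves(deltas="0 0 0 0 0 0; 0 0 0 0 0 0; 0 0 0 0 0 0; 0 0 0 0 0 0; 0 0 0 0 0 0; 0 0 0 0 0 0; 0 0 0 0 0 0; 0 0 0 0 0 0; 0 0 0 0 0 0; 0 0 0 0 0 0", jaw=-1, grip_force=50)

```text
t: 5.3
tool_pos: [614.0, -156.4, 270.7]
orientation: [-0.04, 0.999, 0.001, 0.0]
contact_force: [0.6, 4.9, 2.9]
grip_width: 35.3
```

>>> apply_moves(deltas="0 0 -0.01 0 0 0; 0 0 -0.02 0 0 0; 0 0 -0.03 0 0 0; 0 0 -0.04 0 0 0; 0 0 -0.05 0 0 0; 0 0 -0.06 0 0 0; 0 0 -0.067 0 0 0; 0 0 -0.067 0 0 0; 0 0 -0.067 0 0 0; 0 0 -0.067 0 0 0")

```text
t: 6.13
tool_pos: [613.6, -157.0, 290.3]
orientation: [-0.04, 0.999, 0.0, -0.0]
contact_force: [-0.6, -0.1, -4.5]
grip_width: 34.9
```

```bash
python3 -c "
from h import *
print(rel((614-40,-157-3.2,290.7),0.08))
w=capture('wrist');cv2.imwrite('pics/w4.png',w)
"
```

```text
t 6.13 pos [ 613.6 -157.   290.3] tooly [-0.079  0.997  0.   ] F [-0.6  -0.05 -4.52] w 34.9
(array([ 0.1326, -0.0003, -0.0011]), array([ 0.    , -0.    , -0.0001]))
```

View pics/w4.png

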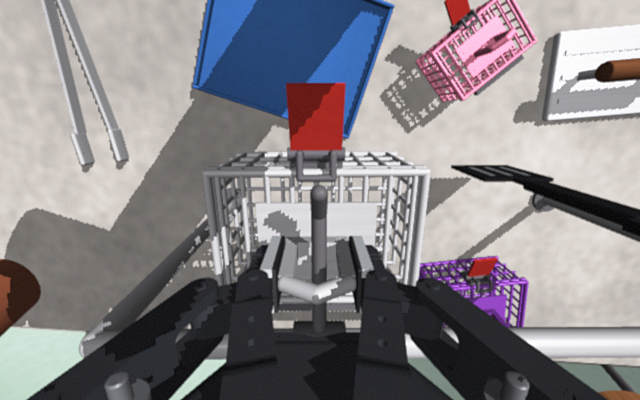

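>>> apply_moves(deltas="0.02 0 0 0 0 0; 0.05 0 0 0 0 0; 0.08 0 0 0 0 0; 0.11 0 0 0 0 0; 0.14 0 0 0 0 0; 0.17 0 0 0 0 0; 0.2 0 0 0 0 0; 0.23 0 0 0 0 0; 0.26 0 0 0 0 0; 0.29 0 0 0 0 0; 0.3 0 0 0 0 0; 0.3 0 0 0 0 0; 0.3 0 0 0 0 0; 0.3 0 0 0 0 0")

```text
t: 7.35
tool_pos: [524.5, -164.2, 290.5]
orientation: [-0.04, 0.999, 0.0, 0.0]
contact_force: [1.7, 0.3, -4.7]
grip_width: 35.2
```

```bash
python3 -c "
from h import *
m=camera_model('wrist');w=capture('wrist');cv2.imwrite('pics/w5.png',w)
import pickle;pickle.dump(m,open('w5.pkl','wb'))
print(rel((466,-200,290),-0.235))
b=cv2.inRange(w,(60,0,0),(255,110,60));print(b.sum()/255)
"
```

```text
t 7.4 pos [ 524.5 -164.1  290.4] tooly [-0.079  0.997  0.   ] F [ 2.4   1.03 -4.25] w 35.3
(array([ 0.2038, -0.1038,  0.0012]), array([0.    , 0.0001, 0.05  ]))
10770.0
```

View pics/w5.png

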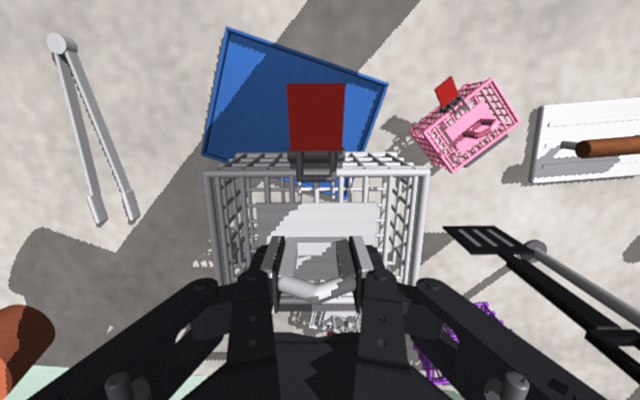

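```bash
python3 -c "
from h import *
import pickle;m=pickle.load(open('w5.pkl','rb'))
A,B,C=[at(m,u,v,16) for u,v in((229,28),(388,83),(203,156))]
print(A,B,C,(B+C)/2,np.linalg.norm(A-B),np.linalg.norm(A-C),np.arctan2(-(B-A)[0],(B-A)[1]))
"
```

```text
[ 361.6 -287.8   16. ] [408.7 -80.7  16. ] [ 524.5 -326.2   16. ] [ 466.6  -203.45   16.  ] 212.38837067975263 167.36478124145472 -0.22362268707986535
```

>>> apply_moves(deltas="0.03 -0.015 0 0 0 0.005; 0.06 -0.03 0 0 0 0.01; 0.09 -0.05 0 0 0 0.017; 0.12 -0.07 0 0 0 0.025; 0.15 -0.085 0 0 0 0.033; 0.18 -0.1 0 0 0 0.04; 0.2 -0.11 0.04 0 0 0.045; 0.204 -0.111 0.09 0 0 0.049; 0.204 -0.111 0.14 0 0 0.049; 0.204 -0.111 0.19 0 0 0.049; 0.204 -0.111 0.24 0 0 0.049; 0.204 -0.111 0.29 0 0 0.049; 0.204 -0.111 0.34 0 0 0.049; 0.204 -0.111 0.39 0 0 0.049; 0.204 -0.111 0.44 0 0 0.049; 0.204 -0.111 0.48 0 0 0.049; 0.204 -0.111 0.51 0 0 0.049; 0.204 -0.111 0.53 0 0 0.049; 0.204 -0.111 0.53 0 0 0.049; 0.204 -0.111 0.53 0 0 0.049")

```text
t: 9.07
tool_pos: [465.7, -202.4, 131.7]
orientation: [0.114, 0.993, -0.0, 0.0]
contact_force: [-0.2, -0.1, -4.0]
grip_width: 35.3
```

>>> apply_moves(deltas="0 0 0.01 0 0 0; 0 0 0.02 0 0 0; 0 0 0.03 0 0 0; 0 0 0.04 0 0 0; 0 0 0.05 0 0 0; 0 0 0.056 0 0 0; 0 0 0.058 0 0 0; 0 0 0.06 0 0 0; 0 0 0.06 0 0 0; 0 0 0.06 0 0 0")

```text
t: 9.9
tool_pos: [465.7, -202.2, 113.5]
orientation: [0.114, 0.993, 0.0, 0.0]
contact_force: [1.0, -0.7, -5.1]
grip_width: 35.3
```

>>> apply_moves(deltas="0 0 0.003 0 0 0; 0 0 0.005 0 0 0; 0 0 0.005 0 0 0; 0 0 0.005 0 0 0")

```text
t: 10.23
tool_pos: [465.6, -202.1, 111.9]
orientation: [0.114, 0.993, 0.0, -0.0]
contact_force: [0.2, 0.6, -3.9]
grip_width: 35.1
```

>>> apply_moves(deltas="0 0 0.003 0 0 0; 0 0 0.005 0 0 0; 0 0 0.005 0 0 0; 0 0 0.005 0 0 0")

```text
t: 10.57
tool_pos: [465.9, -202.3, 110.9]
orientation: [0.114, 0.993, -0.0, 0.0]
contact_force: [-1.2, -0.4, 1.1]
grip_width: 35.4
```

>>> apply_moves(deltas="0 0 0.001 0 0 0; 0 0 0.001 0 0 0; 0 0 0.001 0 0 0; 0 0 0.001 0 0 0; 0 0 0.001 0 0 0; 0 0 0.001 0 0 0; 0 0 0.001 0 0 0; 0 0 0.001 0 0 0; 0 0 0.001 0 0 0; 0 0 0.001 0 0 0", jaw=0.5)

```text
t: 11.4
tool_pos: [465.7, -202.2, 110.2]
orientation: [0.114, 0.993, 0.0, 0.0]
contact_force: [0.5, 0.5, -0.6]
grip_width: 64.2
```

>>> apply_moves(deltas="0 0 -0.02 0 0 0; 0 0 -0.05 0 0 0; 0 0 -0.1 0 0 0; 0 0 -0.15 0 0 0; 0 0 -0.2 0 0 0; 0 0 -0.25 0 0 0; 0 0 -0.3 0 0 0; 0 0 -0.36 0 0 0; 0 0 -0.42 0 0 0; 0.05 0 -0.45 0 0 0; 0.1 0 -0.45 0 0 0; 0.1 0 -0.45 0 0 0; 0.1 0 -0.45 0 0 0", jaw=-1)

```text
t: 12.48
tool_pos: [435.7, -195.1, 245.4]
orientation: [0.114, 0.993, 0.0, -0.0]
contact_force: [0.9, -0.5, -4.3]
grip_width: 34.1
```

```bash
python3 -c "
from h import *
m=camera_model('wrist');w=capture('wrist')
s=capture('scene'); s2=cv2.resize(s[110:260,240:440],(480,360),interpolation=cv2.INTER_CUBIC)
d=capture('side'); d2=cv2.resize(d[130:280,290:440],(200,200),interpolation=cv2.INTER_CUBIC)
out=np.zeros((590,800,3),np.uint8); out[:375,:600]=cv2.resize(w,(600,375)); out[375:575,:266]=cv2.resize(s[110:260,240:440],(266,200)); out[375:575,270:536]=cv2.resize(d[100:250,240:440],(266,200))
cv2.imwrite('pics/w6.png',out)
import pickle;pickle.dump(m,open('w6.pkl','wb'))
print(rel((466,-202,240)))
"
```

```text
t 12.63 pos [ 436.9 -195.5  245. ] tooly [0.227 0.974 0.   ] F [ 0.29 -0.16 -4.33] w 34.3
(array([-0.0995,  0.0008,  0.0168]), array([0., 0., 0.]))
```

View pics/w6.png

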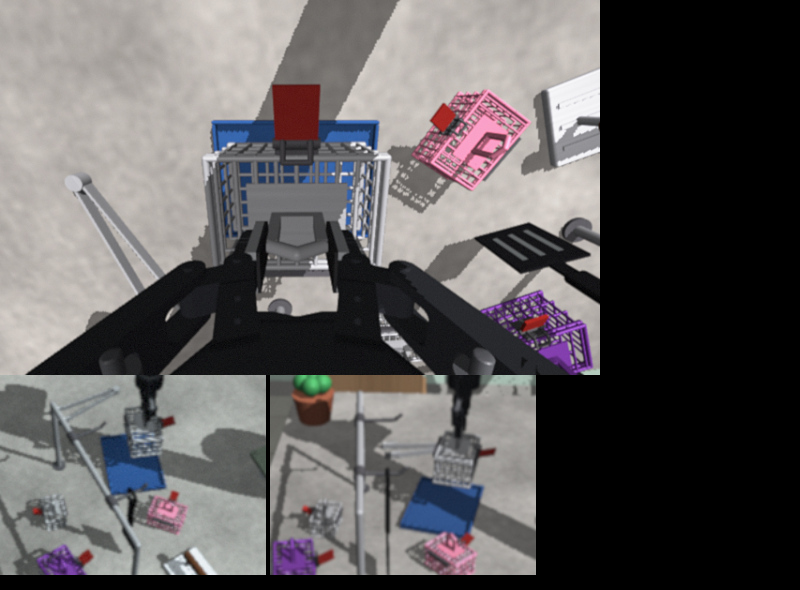

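The jaw command in that lift closed the fingers again, so the basket was re-gripped near the top of its handle and lifted. It is still held with the clip closed. I'll put it back down, slowly and watching the force.

>>> apply_moves(deltas="-0.01 0 0 0 0 0; -0.03 0 0 0 0 0; -0.05 0 0 0 0 0; -0.07 0 0.01 0 0 0; -0.09 0 0.03 0 0 0; -0.099 0 0.05 0 0 0; -0.099 0 0.08 0 0 0; -0.099 0 0.11 0 0 0; -0.099 0 0.14 0 0 0; -0.099 0 0.17 0 0 0; -0.099 0 0.2 0 0 0; -0.099 0 0.23 0 0 0; -0.099 0 0.25 0 0 0; -0.099 0 0.265 0 0 0; -0.099 0 0.275 0 0 0; -0.099 0 0.28 0 0 0; -0.099 0 0.28 0 0 0; -0.099 0 0.28 0 0 0")

```text
t: 14.13
tool_pos: [465.6, -202.2, 161.5]
orientation: [0.114, 0.993, -0.0, 0.0]
contact_force: [-0.1, -0.3, -3.0]
grip_width: 34.3
```

```bash
python3 - <<'E'
from h import *
import pickle
m=pickle.load(open('w6.pkl','rb'))
# basket geometry from w6 (image coords scaled 640/600): tab corners & tip-width -> depth of tab top plate
k=640/600
o=np.array([437,-195.5,245.]); 
yaw=-0.23; c,s=np.cos(yaw),np.sin(yaw)
B=np.array([[c,-s,0],[s,c,0],[0,0,1]])
uv=np.array([(273,86),(320,85),(276,139),(319,139)])*k
a=np.radians(25)
pts=[(-51-40*np.cos(a),-15,60+40*np.sin(a)),(-51-40*np.cos(a),15,60+40*np.sin(a)),(-51,-15,60),(-51,15,60)]
from scipy.optimize import least_squares
def f(p): 
    Rb=B@Rn.from_euler('y',p[3]).as_matrix()
    return np.concatenate([proj(m,Rb@np.array(q)+p[:3])-u for q,u in zip(pts,uv)])
r=least_squares(lambda p:np.append(f(p),p[3]*50),[437,-195,115,0]); print(r.x.round(3),r.cost, f(r.x).round(1))
print(rel((466,-202,140)))
E
```

```text
[ 4.38063e+02 -1.96184e+02  1.10537e+02  6.00000e-03] 2.8099901503551994 [ 0.4 -0.9  0.8  0.3  0.5  0.3 -1.9  0.4]
t 14.13 pos [ 465.6 -202.2  161.5] tooly [ 0.227  0.974 -0.   ] F [-0.11 -0.32 -2.98] w 34.3
(array([-0.0011,  0.0009,  0.0715]), array([0., 0., 0.]))
```

>>> apply_moves(deltas="0 0 0.01 0 0 0; 0 0 0.02 0 0 0; 0 0 0.03 0 0 0; 0 0 0.04 0 0 0; 0 0 0.05 0 0 0; 0 0 0.054 0 0 0; 0 0 0.054 0 0 0; 0 0 0.054 0 0 0")

```text
t: 14.8
tool_pos: [465.4, -202.1, 144.9]
orientation: [0.114, 0.993, 0.0, -0.0]
contact_force: [0.0, -0.3, -3.9]
grip_width: 34.2
```

>>> apply_moves(deltas="0 0 0.003 0 0 0; 0 0 0.006 0 0 0; 0 0 0.008 0 0 0; 0 0 0.008 0 0 0; 0 0 0.008 0 0 0")

```text
t: 15.22
tool_pos: [465.3, -202.1, 142.6]
orientation: [0.114, 0.993, 0.0, 0.0]
contact_force: [-0.4, 0.1, -3.9]
grip_width: 34.2
```

>>> apply_moves(deltas="0 0 0.003 0 0 0; 0 0 0.005 0 0 0; 0 0 0.005 0 0 0; 0 0 0.005 0 0 0")

```text
t: 15.55
tool_pos: [465.3, -202.1, 141.0]
orientation: [0.114, 0.993, 0.0, -0.0]
contact_force: [0.9, 0.3, -3.5]
grip_width: 34.2
```

>>> apply_moves(deltas="0 0 0.003 0 0 0; 0 0 0.005 0 0 0; 0 0 0.005 0 0 0; 0 0 0.005 0 0 0")

```text
t: 15.88
tool_pos: [465.3, -202.1, 139.5]
orientation: [0.114, 0.993, 0.0, -0.0]
contact_force: [0.2, 0.9, -4.3]
grip_width: 34.1
```

>>> apply_moves(deltas="0 0 0.003 0 0 0; 0 0 0.004 0 0 0; 0 0 0.004 0 0 0; 0 0 0.004 0 0 0")

```text
t: 16.22
tool_pos: [465.3, -202.1, 138.3]
orientation: [0.114, 0.993, 0.0, -0.0]
contact_force: [0.1, -0.7, -3.2]
grip_width: 34.3
```

>>> apply_moves(deltas="0 0 0.003 0 0 0; 0 0 0.004 0 0 0; 0 0 0.004 0 0 0; 0 0 0.004 0 0 0")

```text
t: 16.55
tool_pos: [465.4, -202.1, 137.2]
orientation: [0.114, 0.993, 0.0, -0.0]
contact_force: [0.1, -0.6, -4.5]
grip_width: 34.1
```

>>> apply_moves(deltas="0 0 0.003 0 0 0; 0 0 0.004 0 0 0; 0 0 0.004 0 0 0; 0 0 0.004 0 0 0")

```text
t: 16.88
tool_pos: [465.4, -202.1, 135.9]
orientation: [0.114, 0.993, 0.0, -0.0]
contact_force: [0.2, 0.1, -3.9]
grip_width: 33.8
```

```bash
python3 -c "
from h import *
m=camera_model('wrist');w=capture('wrist');cv2.imwrite('pics/w7.png',w)
import pickle;pickle.dump(m,open('w7.pkl','wb'))
r=cv2.inRange(w,(0,0,80),(60,60,255))[:,200:400]
n,l,s,c=cv2.connectedComponentsWithStats(r);print(s,c.round(1)+[200,0])
k=1+s[1:,4].argmax();ys,xs=np.where(l==k);P=cv2.approxPolyDP(cv2.convexHull(np.c_[xs+200,ys].astype(np.int32)),4,True)[:,0];print(P.tolist());print(get_obs()['contact_force'],get_obs()['tool_pos'])
"
```

```text
[[    0     0   200   400 77109]
 [   90    89    51    60  2891]] [[298.9 202.6]
 [315.4 117.9]]
[[340, 89], [338, 148], [293, 148], [290, 90]]
[-0.79566415 -0.18471946 -3.32815794] [ 465.3581094  -202.10002095  135.96165889]
```

>>> apply_moves(deltas="0 0 0.003 0 0 0; 0 0 0.006 0 0 0; 0 0 0.007 0 0 0; 0 0 0.007 0 0 0")

```text
t: 17.27
tool_pos: [465.2, -202.0, 133.7]
orientation: [0.114, 0.993, 0.0, -0.0]
contact_force: [-0.3, -0.3, -3.9]
grip_width: 34.1
```

>>> apply_moves(deltas="0 0 0.003 0 0 0; 0 0 0.005 0 0 0; 0 0 0.005 0 0 0; 0 0 0.005 0 0 0")

```text
t: 17.6
tool_pos: [465.3, -202.1, 132.3]
orientation: [0.114, 0.993, 0.0, -0.0]
contact_force: [-0.4, 0.1, -3.7]
grip_width: 34.4
```

>>> apply_moves(deltas="0 0 0.003 0 0 0; 0 0 0.005 0 0 0; 0 0 0.005 0 0 0; 0 0 0.005 0 0 0")

```text
t: 17.93
tool_pos: [465.5, -202.2, 131.1]
orientation: [0.114, 0.993, -0.0, 0.0]
contact_force: [1.5, 0.2, -2.6]
grip_width: 34.1
```

>>> apply_moves(deltas="0 0 0.003 0 0 0; 0 0 0.005 0 0 0; 0 0 0.005 0 0 0; 0 0 0.005 0 0 0")

```text
t: 18.27
tool_pos: [465.6, -202.4, 130.9]
orientation: [0.114, 0.993, -0.0, 0.001]
contact_force: [-3.3, 0.3, 8.8]
grip_width: 33.9
```

>>> apply_moves(deltas="0 0 -0.002 0 0 0; 0 0 -0.003 0 0 0; 0 0 -0.003 0 0 0")

```text
t: 18.52
tool_pos: [465.7, -202.4, 130.9]
orientation: [0.114, 0.993, -0.0, 0.001]
contact_force: [-2.1, -0.3, 5.8]
grip_width: 34.1
```

>>> apply_moves(deltas="0 0 0 0 0 0; 0 0 0 0 0 0; 0 0 0 0 0 0; 0 0 0 0 0 0; 0 0 0 0 0 0; 0 0 0 0 0 0; 0 0 0 0 0 0; 0 0 0 0 0 0; 0 0 0 0 0 0; 0 0 0 0 0 0", jaw=0.5)

```text
t: 19.35
tool_pos: [465.4, -202.1, 130.3]
orientation: [0.114, 0.993, 0.0, 0.0]
contact_force: [0.3, 0.5, 0.2]
grip_width: 64.0
```

>>> apply_moves(deltas="0 0 -0.02 0 0 0; 0 0 -0.05 0 0 0; 0 0 -0.1 0 0 0; 0 0 -0.15 0 0 0; 0 0 -0.2 0 0 0; 0 0 -0.25 0 0 0; 0 0 -0.3 0 0 0; 0 0 -0.35 0 0 0; 0.02 0 -0.35 0 0 0; 0.1 0 -0.35 0 0 0; 0.15 0 -0.35 0 0 0; 0.15 0 -0.35 0 0 0; 0.15 0 -0.35 0 0 0; 0.15 0 -0.35 0 0 0")

```text
t: 20.52
tool_pos: [422.0, -192.1, 235.4]
orientation: [0.114, 0.993, -0.0, 0.0]
contact_force: [-0.1, -0.7, 0.6]
grip_width: 63.6
```

```bash
python3 -c "
from h import *
m=camera_model('wrist');w=capture('wrist');cv2.imwrite('pics/w8.png',w)
import pickle;pickle.dump(m,open('w8.pkl','wb'))
r=cv2.inRange(w,(0,0,80),(60,60,255))[:,150:420]
n,l,s,c=cv2.connectedComponentsWithStats(r)
k=1+s[1:,4].argmax();ys,xs=np.where(l==k);P=cv2.approxPolyDP(cv2.convexHull(np.c_[xs+150,ys].astype(np.int32)),4,True)[:,0];print(P.tolist());print(rel((466,-202,240)))
# expected tab corners if basket sits at (466,-202,5)
c,s=np.cos(-.23),np.sin(-.23);B=np.array([[c,-s,0],[s,c,0],[0,0,1]]);a=np.radians(25)
for la in (0,.1,.3):
  a=np.radians(25)-la
  print(la,[proj(m,B@np.array(q)+[466,-202,5]).round(0).tolist() for q in[(-51-40*np.cos(a),y,60+40*np.sin(a)) for y in (-15,15)]+[(-51,-15,60),(-51,15,60)]])
"
```

```text
[[329, 178], [303, 178], [302, 146], [330, 146]]
t 20.57 pos [ 422.2 -192.1  235.3] tooly [0.227 0.974 0.   ] F [-0.39  0.43  0.02] w 64.0
(array([-0.1498,  0.001 , -0.0156]), array([0., 0., 0.]))
0 [[302.0, 144.0], [333.0, 144.0], [303.0, 177.0], [332.0, 177.0]]
0.1 [[302.0, 142.0], [333.0, 142.0], [303.0, 177.0], [332.0, 177.0]]
0.3 [[303.0, 140.0], [333.0, 140.0], [303.0, 177.0], [332.0, 177.0]]
```

>>> apply_moves(deltas="0.04 0 0 0 0 0; 0.08 0 0 0 0 0; 0.12 0 0 0 0 0; 0.134 0 0 0 0 0; 0.134 0 0 0 0 0; 0.134 0 0.06 0 0 0; 0.134 0 0.12 0 0 0; 0.134 0 0.18 0 0 0; 0.134 0 0.24 0 0 0; 0.134 0 0.3 0 0 0; 0.134 0 0.34 0 0 0; 0.134 0 0.38 0 0 0; 0.134 0 0.4 0 0 0; 0.134 0 0.4 0 0 0; 0.134 0 0.4 0 0 0; 0.134 0 0.4 0 0 0", jaw=-1)

```text
t: 21.9
tool_pos: [383.0, -183.1, 115.9]
orientation: [0.114, 0.993, -0.0, 0.001]
contact_force: [0.3, -0.8, -0.1]
grip_width: -0.0
```

```bash
python3 -c "
from h import *
m=camera_model('wrist');w=capture('wrist');cv2.imwrite('pics/w9.png',cv2.resize(w[100:400,120:520],(800,600)))
import pickle;pickle.dump(m,open('w9.pkl','wb'))
print(rel((383.2,-182.6,110)))
p=get_obs()['tool_pos']
for d in (0,10,15,20,25,30): print(d,proj(m,p-[0,0,d]).round(0))
r=cv2.inRange(w,(0,0,80),(60,60,255)); n,l,s,c=cv2.connectedComponentsWithStats(r);print(s[s[:,4]>80])
"
```

```text
t 21.95 pos [ 383.  -183.1  116. ] tooly [ 0.227  0.974 -0.   ] F [-0.04  1.01  0.31] w 0.3
(array([-0.0002,  0.0017,  0.0201]), array([0., 0., 0.]))
0 [318. 268.]
10 [318. 258.]
15 [318. 253.]
20 [318. 249.]
25 [318. 244.]
30 [318. 241.]
[[     0      0    640    400 254803]
 [   540    192     39     41    798]
 [   292    233     48     13    284]]
```

View pics/w9.png

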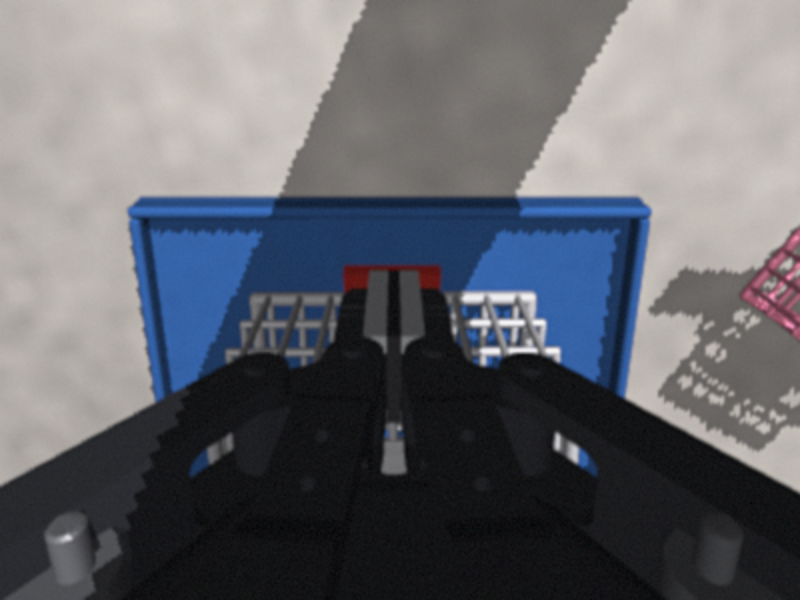

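>>> apply_moves(deltas="0 0 0.02 0 0 0; 0 0 0.04 0 0 0; 0 0 0.06 0 0 0; 0 0 0.08 0 0 0; 0 0 0.095 0 0 0; 0 0 0.11 0 0 0; 0 0 0.12 0 0 0; 0 0 0.12 0 0 0; 0 0 0.12 0 0 0")

```text
t: 22.7
tool_pos: [382.4, -182.7, 79.1]
orientation: [0.114, 0.993, 0.0, -0.0]
contact_force: [0.4, -0.6, 0.4]
grip_width: -0.3
```

>>> apply_moves(deltas="0 0 0.01 0 0 0; 0 0 0.02 0 0 0; 0 0 0.025 0 0 0; 0 0 0.025 0 0 0; 0 0 0.025 0 0 0")

```text
t: 23.12
tool_pos: [382.2, -182.7, 71.6]
orientation: [0.114, 0.993, 0.0, -0.0]
contact_force: [0.1, 0.3, -0.8]
grip_width: -0.1
```

```bash
python3 -c "
from h import *
m=camera_model('wrist');w=capture('wrist')
r=cv2.inRange(w,(0,0,80),(60,60,255))[:,200:450]; n,l,s,c=cv2.connectedComponentsWithStats(r);print(s[s[:,4]>40])
rel((466,-202,240))
yw=-.23;c,s=np.cos(yw),np.sin(yw);B=np.array([[c,-s,0],[s,c,0],[0,0,1]])
for la in (0,.3,.5,.7,.9,1.1):
  a=np.radians(25)-la
  print(la,[proj(m,B@np.array((-51-40*np.cos(a),y,60+40*np.sin(a)))+[466,-202,5]).round(0).tolist() for y in (-15,15)])
"
```

```text
[[    0     0   250   400 99959]
 [  113   311     8     6    41]]
t 23.17 pos [ 382.3 -182.7   71.7] tooly [0.227 0.974 0.   ] F [-0.24  0.59  0.75] w 0.1
0 [[285.0, 278.0], [352.0, 278.0]]
0.3 [[287.0, 258.0], [349.0, 258.0]]
0.5 [[289.0, 250.0], [348.0, 250.0]]
0.7 [[290.0, 245.0], [346.0, 245.0]]
0.9 [[292.0, 244.0], [344.0, 244.0]]
1.1 [[293.0, 245.0], [343.0, 245.0]]
```

>>> apply_moves(deltas="0 0 0.008 0 0 0; 0 0 0.016 0 0 0; 0 0 0.02 0 0 0; 0 0 0.02 0 0 0; 0 0 0.02 0 0 0")

```text
t: 23.58
tool_pos: [381.3, -182.6, 66.0]
orientation: [0.114, 0.993, 0.0, -0.001]
contact_force: [-3.7, -0.0, 9.4]
grip_width: 0.1
```

>>> apply_moves(deltas="0 0 -0.04 0 0 0; 0 0 -0.1 0 0 0; 0 0 -0.2 0 0 0; 0 0 -0.3 0 0 0; -0.05 0 -0.4 0 0 0; -0.1 0 -0.5 0 0 0; -0.134 0 -0.56 0 0 0; -0.134 0 -0.56 0 0 0; -0.134 0 -0.56 0 0 0; -0.134 0 -0.56 0 0 0")

```text
t: 24.42
tool_pos: [420.2, -191.3, 232.3]
orientation: [0.114, 0.993, 0.001, -0.002]
contact_force: [-0.7, 0.1, 0.4]
grip_width: 0.1
```

```bash
cat > chk.py <<'E'
from h import *
m=camera_model('wrist');w=capture('wrist');cv2.imwrite('pics/wl.png',w);d=capture('side');cv2.imwrite('pics/dl.png',d)
def poly(i,x0,x1,y0,y1):
    r=cv2.inRange(i,(0,0,60),(50,50,255))[y0:y1,x0:x1]; n,l,s,c=cv2.connectedComponentsWithStats(r)
    k=1+s[1:,4].argmax();ys,xs=np.where(l==k);return cv2.approxPolyDP(cv2.convexHull(np.c_[xs+x0,ys+y0].astype(np.int32)),2,True)[:,0].tolist()
D=camera_model('side');rel((466,-202,240))
print('wrist',poly(w,150,420,0,300));
yw=-.23;c,s=np.cos(yw),np.sin(yw);B=np.array([[c,-s,0],[s,c,0],[0,0,1]])
for la in (0,.3,.6,.8,1.,1.1):
  a=np.radians(25)-la;q=[B@np.array((-51-40*np.cos(a),y,60+40*np.sin(a)))+[466,-202,5] for y in (-15,15)]+[B@np.array((-51,y,60))+[466,-202,5] for y in (-15,15)]
  print(la,'W',[proj(m,x).round(0).tolist() for x in q],'D',[proj(D,x).round(1).tolist() for x in q])
u0,v0=proj(D,[400,-187,60]).astype(int); print('side',poly(d,u0-25,u0+25,v0-25,v0+25))
E
python3 chk.py
```

```text
t 24.52 pos [ 420.1 -191.3  232.1] tooly [0.227 0.974 0.001] F [ 0.32  0.11 -0.34] w 0.1
wrist [[329, 179], [303, 179], [303, 150], [328, 150]]
0 W [[302.0, 147.0], [333.0, 147.0], [303.0, 180.0], [331.0, 180.0]] D [[397.9, 181.9], [396.3, 186.9], [386.7, 184.3], [384.9, 189.3]]
0.3 W [[302.0, 143.0], [332.0, 143.0], [303.0, 180.0], [331.0, 180.0]] D [[398.7, 184.9], [397.1, 189.9], [386.7, 184.3], [384.9, 189.3]]
0.6 W [[303.0, 142.0], [332.0, 142.0], [303.0, 180.0], [331.0, 180.0]] D [[398.3, 187.8], [396.7, 192.9], [386.7, 184.3], [384.9, 189.3]]
0.8 W [[303.0, 143.0], [331.0, 143.0], [303.0, 180.0], [331.0, 180.0]] D [[397.5, 189.6], [395.9, 194.7], [386.7, 184.3], [384.9, 189.3]]
1.0 W [[303.0, 145.0], [331.0, 146.0], [303.0, 180.0], [331.0, 180.0]] D [[396.3, 191.2], [394.7, 196.3], [386.7, 184.3], [384.9, 189.3]]
1.1 W [[303.0, 147.0], [331.0, 147.0], [303.0, 180.0], [331.0, 180.0]] D [[395.5, 191.9], [393.9, 197.0], [386.7, 184.3], [384.9, 189.3]]
side [[393, 196], [387, 188], [394, 192]]
```

>>> apply_moves(deltas="0.05 0 -0.1 0 0 0; 0.1 0 -0.2 0 0 0; 0.1 0 -0.3 0 0 0; 0.1 0 -0.3 0 0 0; 0.1 0 -0.3 0 0 0; 0.1 0 -0.3 0 0 0")

```text
t: 25.02
tool_pos: [391.6, -184.8, 322.4]
orientation: [0.114, 0.993, 0.001, -0.001]
contact_force: [-0.9, -0.2, -0.5]
grip_width: 0.1
```

```bash
python3 chk.py; python3 -c "
from bench import *
print(sign_off())"
```

```text
t 25.12 pos [ 391.6 -184.8  321.9] tooly [0.227 0.974 0.001] F [-0.21 -0.53 -0.3 ] w 0.2
wrist [[326, 185], [306, 185], [306, 163], [325, 163]]
0 W [[305.0, 162.0], [329.0, 162.0], [306.0, 186.0], [328.0, 186.0]] D [[397.9, 181.9], [396.3, 186.9], [386.7, 184.3], [384.9, 189.3]]
0.3 W [[306.0, 158.0], [328.0, 158.0], [306.0, 186.0], [328.0, 186.0]] D [[398.7, 184.9], [397.1, 189.9], [386.7, 184.3], [384.9, 189.3]]
0.6 W [[306.0, 157.0], [328.0, 157.0], [306.0, 186.0], [328.0, 186.0]] D [[398.3, 187.8], [396.7, 192.9], [386.7, 184.3], [384.9, 189.3]]
0.8 W [[306.0, 157.0], [328.0, 157.0], [306.0, 186.0], [328.0, 186.0]] D [[397.5, 189.6], [395.9, 194.7], [386.7, 184.3], [384.9, 189.3]]
1.0 W [[306.0, 159.0], [327.0, 159.0], [306.0, 186.0], [328.0, 186.0]] D [[396.3, 191.2], [394.7, 196.3], [386.7, 184.3], [384.9, 189.3]]
1.1 W [[307.0, 160.0], [327.0, 160.0], [306.0, 186.0], [328.0, 186.0]] D [[395.5, 191.9], [393.9, 197.0], [386.7, 184.3], [384.9, 189.3]]
side [[394, 194], [386, 189], [389, 188]]
the job is handed in; nothing more can be done
None
```

I took the basket off its hook, set it down and released it in the tray with its clip closed. I then pressed the tab down to about its end stop, moved the gripper clear and handed the job in at 25 s. No verdict was reported.

**One slip:** after the first set-down and release, my rising move also told the jaws to close. That re-gripped the basket near the top of its handle and lifted it about 115 mm. It stayed held with the clip closed. I lowered it again until I felt contact, released it, and rose clear with the jaws open. The first release lasted only part of a second before this, so which of the two the judge counts for that step is uncertain.

**Last checks:**
- **Basket position:** the tab's hinge edge was within about 2 pixels of where it should be for a basket flat near the tray's centre. I measured no tilt directly, and had no views left for a final look by eye.
- **Clip:** the side and wrist pictures before and after moving clear fit the tab well below level, about 0.9–1.1 rad. That is past the 0.6 needed, though the pixel fit is coarse.
- **Force when pressing:** it reached about 9 N at the end stop, which could have tipped the basket for a moment. It was in place afterwards.
- **Other objects:** the turner, press, tongs and grinder were never approached closely. I did not measure them again at the end.

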